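# Hang a turned beaker on its drying peg

### The arm

A 6-joint arm with a two-finger parallel gripper is mounted at the origin on the work surface. World frame = base frame: x ahead of the robot, y to its left, z up, the work surface at z = 0. Lengths are in m, angles in degrees, forces in N, time in s.
With the tool pointing down it reaches from about 0.4 to 0.825 m from the base axis. Payload 7 kg.
Tool frame: the origin (TCP) lies midway between the tips of the shut fingers; the grasp point (between the pads) lies 19 mm behind it (r.grip_depth is the distance from the TCP to the grasp point, in m); z points along the fingers, y is the line along which they close (so a half turn about z gives the same grasp; the last joint's range is limited). The gripper opens to 88 mm and grips with 3 to 60 N. Pads are 19 mm wide; open, the fingers measure 130 mm over their backs; the gripper's body (78 mm by 193 mm) begins 47 mm behind the grasp point.
Start: joints at [-47.607, 20.546, 0.682, 0, -70.136, -16.507], TCP at [0.295, -0.607, 0.227] pointing down, gripper open.
Joint ranges: [-176.03, 176.03], [-82.01, 121.73], [-58.28, 71.71], [-173.87, 95.51], [-174.79, -0.11], [-173.66, 173.66]. Speed limits (degrees/s): [136.94, 136.94, 172.46, 180, 180, 180].

### API

Orientations are given as [roll, pitch, yaw] about the fixed x, y, z axes, in that order (R = Rz(yaw) Ry(pitch) Rx(roll)).
In Python, from plant import r, capture, close_job, search_frame, outline_of gives the robot as it stands.
- The arm moves only by the shell command python3 -m creep 'ROWS' [FORCE]. ROWS is JSON, a list of rows, each a list of 7 numbers: the finger opening in mm, from 0 to 87.6, then the shift along the world's x, y, z in units of 25 mm (1.0 is 25 mm), then the turn, a rotation vector about the world's x, y, z in degrees. In form: [[hand, x, y, z, ax, ay, az], ...]. A call has 1 to 8 rows; each row shifts and turns the commanded pose from where the row before left it; what a row does not reach is not made up. A row lasts 1/12 s, in which the tool goes at most 41.7 mm and 7.16 degrees, less where a joint would pass 70% of its speed; a pose out of reach is approached as far as the arm can. A call is refused whole if a number of a shift passes 1 or a number of a turn 7.16, either way. A call with a gripper value outside its range is refused whole. The fingers move at their own pace and stop on an object; FORCE is the grip in N (left out, the last holds). Time passes only in rows, so rows that do not move let the fingers close. It gives the time, the measured TCP pose, the force, the opening and the grip force at its end, in the units of the state.
- r.get_state(): the state, without advancing time (a new reading comes with each control period).
- capture(name): name is "side" or "top"; returns a dict with "frame" (480x640x3 uint8, red, green, blue), "K" (3x3 intrinsics, pixels), "origin" and "rotation" of the camera in the world. Camera axes: x right, y down, z forward; pixel columns grow to the right and rows downward; lengths in m; the calibration is good to about 2 mm. A picture is of the moment at which its call begins. There is no depth.
- close_job(): hands the job in; it is judged then, once.
Trained networks look in a picture, given as the dict that the camera call returned (one of the last four; its "shot" number tells which), for a name from the list of things; names that differ only in an ending like _2 or _b are one class to them, and where a whole thing is asked for, a point or a joint stands for the part that bears it (a point fixed in the world has none). Each returns a list of dicts, best first, with "conf" (0 to 1); they miss things now and then, are a little off and sometimes report something else, mostly with a low value. They report only what shows in the picture. A call takes as long as a camera call. They do not tell look-alikes from the thing itself.
- search_frame(picture, target): "bbox" ([left, top, right, bottom] in pixels, round what is visible of it).
- outline_of(picture, target): "region" (480x640 bool, what is visible of it) and "bbox" ([left, top, right, bottom] in pixels, round what is visible of it).
The state is a dict: "time_s": time; "joints": joint angles; "qd": joint speeds; "joint_torque": joint torques, N m; "tcp_pos": TCP position; "eef_rot": TCP orientation; "contact_force": force on the tool from outside, world axes, zero at the start; "moment": the same for the moment, N m; "gripper_width": finger opening in m; "gripper_force": force on a finger pad.
Only numpy, scipy, OpenCV 4.12 (cv2) and the standard library are available. Lean on these libraries where they do the work, as an engineer would, in place of code of your own. Each camera call takes 0.05 s, during which the arm holds its last target. There are 200 camera calls.

### The job

The freshly finished wooden beaker lies on its side in the steel V-block. Turn it mouth down and lower it, without dropping it, over the empty slim peg until its rim sits flat on that stand's foot, then let go. Leave the other beaker on its peg and do not disturb the other things on the bench.

Things in the scene. Friction and masses are not known exactly. Their poses are not given: they have to be found in the camera images.
- beaker: Pale wooden beaker to hang up: round, straight-sided, 54 mm outside diameter, 75 mm tall, bore 44 mm wide and 67 mm deep, about 60 g. Origin: centre of the closed end's outer face; z runs along its axis to the open mouth. At the start it lies in the V-block, axis level 60 mm above the bench, mouth away from the robot (within 25 deg), its middle (z = 37.5 mm) over the block's.
- beaker_rim (a point): Centre of that beaker's open mouth, in the plane of the rim (75 mm along z from its origin).
- vblock: Steel V-block holding the lying beaker, fixed to the bench: 50 mm long along its x axis (the beaker's axis), 48 mm wide (3 mm less than the beaker on either side), its upper edges 43 mm above the bench. Origin on the bench under its middle.
- free_stand_seat (a point): Empty stand with the slim peg: centre of the upper face of its foot, on the peg's axis, 18 mm above the bench; z up. The stand is fixed: a dark round foot 90 mm wide, 18 mm thick, with an upright peg 24 mm in diameter rising 50 mm above the foot (tip 68 mm above the bench).
- used_stand_seat (a point): The same point on an identical stand whose peg already carries the other beaker.
- dry_beaker: The other beaker, identical, already upside down on the used stand with its rim on the foot (top 93 mm above the bench). Same origin and axes. Must stay where it is.
- thick_stand: A third fixed stand: the same foot but a thick post 54 mm in diameter, 50 mm tall above the foot, too thick for the beaker. Origin at the centre of its underside.
- bowl: Bystander: small dark turned bowl, 120 mm wide, 45 mm tall. Origin at its underside.
- wax_jar: Bystander: amber glass jar with a steel lid, 60 mm wide, 60 mm tall. Origin at its underside.
- offcut: Bystander: pale wood block 70 x 45 x 30 mm. Origin at its underside.
- gouge: Bystander: turning tool with wooden handle, 300 mm long, lying. Origin at its underside.
- glue_brush: Bystander: brush 180 mm long, lying. Origin at its underside.
- drawer_knob: Bystander: dark turned knob 34 mm wide, 30 mm tall. Origin at its underside.
- finial: Bystander: pale turned finial 28 mm wide, 36 mm tall. Origin at its underside.
There are look-alikes about, which are no part of the job. What is shaped like the beaker but turquoise is not meant. What is shaped like the part that bears free_stand_seat but yellow is not meant.

How it is judged (in metres and radians):
At the end, for the whole second after the job is handed in: The beaker is upside down (its axis within about 0.1 rad of vertical) over the free slim peg, its mouth's centre within 14 mm of the peg's axis and its rim less than 4 mm above the foot's upper face, at rest; the other beaker is still upside down on its own peg (within 14 mm of its axis) (angle between each of beaker, dry_beaker's own z axis and vertical above 3.04 rad and horizontal distance between beaker_rim and free_stand_seat below 0.014 m and z of beaker_rim in the frame of free_stand_seat below 0.004 m and linear speed of beaker below 0.02 m/s and horizontal distance between dry_beaker and used_stand_seat below 0.014 m); the robot touches nothing.
It fails at once if the beaker is dropped (moves faster than 0.45 m/s with no finger on it) (contact force between beaker and the fingers below 0.02 N and linear speed of beaker above 0.45 m/s).
It fails at once if the other beaker is lifted or moved off its peg (distance of dry_beaker from where it was at the start of the episode above 0.025 m).
It fails at once if a bystander is moved by more than 40 mm (distance of any of bowl, wax_jar, offcut, gouge, glue_brush, drawer_knob, finial from where it was at the start of the episode above 0.04 m).
It also fails if it takes over 45 s, if anything falls off the work surface, if the arm or the gripper's body presses on something with over 40 N, if the wrist force passes 120 N, or if a joint passes its speed limit or range.

## Working session

There is one attempt and no reset: what is moved stays moved. The work goes in short steps, Python scripts to look and compute and a shell command to move; the robot and the scene stay as the last step left them, time stands still between calls to the robot, and variables do not carry over. Pictures are saved under pics/ and viewed, at most 10 in all, crops included, and the job is handed in when it is done.

```bash
mkdir -p pics; ls
python3 - <<'E'
from plant import r, capture, search_frame, outline_of
import cv2, numpy as np
for n in ["side","top"]:
    p=capture(n)
    cv2.imwrite(f"pics/{n}0.png",p["frame"][:,:,::-1])
    print(n,p["K"],p["origin"],p["rotation"])
    for t in ["beaker","vblock","free_stand_seat","used_stand_seat","dry_beaker","thick_stand"]:
        print(t,[(round(d["conf"],2),[round(float(v)) for v in d["bbox"]]) for d in search_frame(p,t)])
s=r.get_state();print(s)
E
```

```text
pics
side [[602.71295826   0.         309.32046147]
 [  0.         602.71295826 246.67926617]
 [  0.           0.           1.        ]] [0.20629348 0.92725363 0.95049863] [-131.00466272   -0.78484626 -158.06084245]
beaker [(0.71, [264, 330, 302, 361]), (0.69, [327, 357, 369, 407])]
vblock [(0.8, [266, 361, 295, 371])]
free_stand_seat [(0.84, [366, 226, 407, 262]), (0.74, [363, 337, 375, 356]), (0.6, [297, 229, 333, 265])]
used_stand_seat []
dry_beaker [(0.82, [303, 272, 329, 312]), (0.36, [388, 172, 453, 195])]
thick_stand []
top [[541.44144831   0.         316.49137423]
 [  0.         541.44144831 237.96001486]
 [  0.           0.           1.        ]] [ 0.30371487 -0.00354054  1.59415187] [-1.69405890e+02 -1.07295336e-01 -8.96061503e+01]
beaker [(0.8, [205, 300, 236, 321]), (0.73, [214, 246, 241, 279])]
vblock []
free_stand_seat [(0.95, [354, 279, 387, 313]), (0.79, [326, 230, 357, 260]), (0.68, [372, 179, 395, 200])]
used_stand_seat [(0.87, [267, 254, 299, 278])]
dry_beaker [(0.72, [275, 255, 292, 275])]
thick_stand [(0.86, [400, 226, 426, 257])]
{'time_s': 0.7, 'joints': array([-4.76079032e+01,  2.05465178e+01,  6.80431563e-01,  4.44872694e-04,
       -7.01369643e+01, -1.65068092e+01]), 'qd': array([ 0.01972678,  0.10923479,  0.04473912, -0.05467735, -0.0135016 ,
        0.06602685]), 'joint_torque': array([ 7.03158075e-04, -5.82163882e+01,  2.93254298e+01,  7.00137466e+00,
        1.25663666e-02, -1.01695746e-04]), 'tcp_pos': array([ 0.29464211, -0.60725288,  0.22654924]), 'eef_rot': array([ 1.79997194e+02, -1.26788762e-03, -1.54114561e+02]), 'contact_force': array([-0.27712504, -0.12740902,  0.5149458 ]), 'moment': array([-0.04207509,  0.07739847, -0.02995814]), 'gripper_force': 0.0, 'gripper_width': 0.08777827917111565}
```

View pics/side0.png

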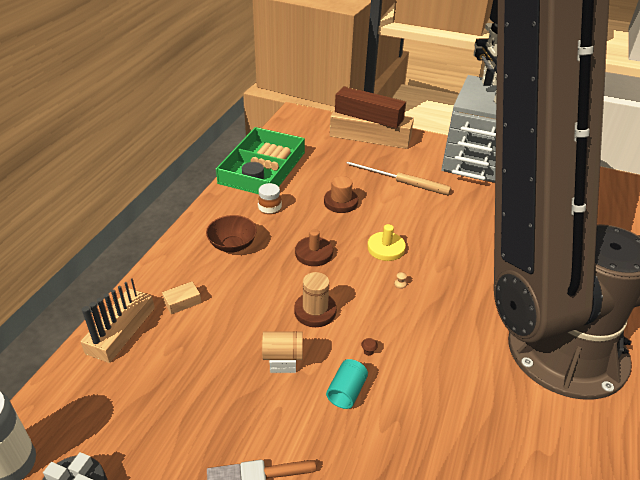

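View pics/top0.png

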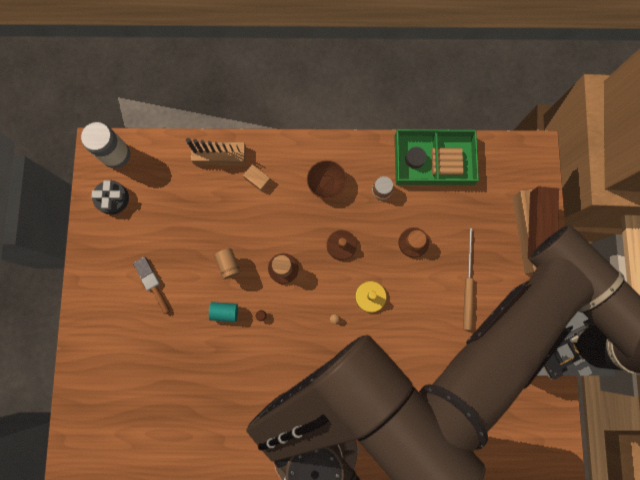

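The beaker to hang up lies in the V-block at side (282,350) and top (227,263). The free brown slim peg is at side (314,250) and top (342,245). The used stand is at top (283,268) and the thick post at top (414,242). The yellow stand and the turquoise beaker are decoys. Next I'll fit the models to the masks.

```bash
cat > fit.py <<'E'
import numpy as np, cv2
from scipy.optimize import minimize
from scipy.spatial.transform import Rotation as Ro
from plant import capture, outline_of
def proj(p,X):
    R=Ro.from_euler('xyz',p["rotation"],degrees=True).as_matrix()
    c=(np.asarray(X)-p["origin"])@R
    q=c@np.asarray(p["K"]).T
    return q[:,:2]/q[:,2:]
def cyl(a,b,rad):
    a,b=np.array(a,float),np.array(b,float);d=(b-a)/np.linalg.norm(b-a)
    u=np.cross(d,[.3,.5,.8]);u/=np.linalg.norm(u);v=np.cross(d,u)
    t=np.linspace(0,2*np.pi,48,endpoint=False)[:,None]
    c=rad*(np.cos(t)*u+np.sin(t)*v)
    return np.vstack([a+c,b+c])
def sil(p,parts,S=8):
    m=np.zeros((480*1,640),np.uint8)
    for X in parts:
        h=cv2.convexHull(proj(p,X).astype(np.float32))
        cv2.fillConvexPoly(m,np.round(h*16).astype(np.int32),255,cv2.LINE_AA,4)
    return m/255.
def mask(p,name,near):
    L=[d for d in outline_of(p,name) if np.hypot((d["bbox"][0]+d["bbox"][2])/2-near[0],(d["bbox"][1]+d["bbox"][3])/2-near[1])<18]
    return L[0]["region"].astype(float) if L else None
def fit(views,model,x0,steps):
    def cost(x):
        return sum(1-np.minimum(s,m).sum()/np.maximum(s,m).sum() for p,m in views if m is not None for s in [sil(p,model(x))])
    x0=np.array(x0,float)
    sx=np.vstack([x0]+[x0+np.eye(len(x0))[i]*steps[i] for i in range(len(x0))])
    o=minimize(cost,x0,method='Nelder-Mead',options=dict(initial_simplex=sx,xatol=1e-5,fatol=1e-5))
    return o.x,o.fun
def ray(p,uv,z):
    R=Ro.from_euler('xyz',p["rotation"],degrees=True).as_matrix()
    d=R@np.linalg.solve(p["K"],[uv[0],uv[1],1]);o=np.array(p["origin"])
    return (o+d*(z-o[2])/d[2])[:2]
def lying(x):
    a=np.array([np.cos(x[2]),np.sin(x[2]),0])*.0375;c=np.array([x[0],x[1],.06])
    return [cyl(c-a,c+a,.027)]
def stand(x): return [cyl([x[0],x[1],0],[x[0],x[1],.018],.045),cyl([x[0],x[1],.018],[x[0],x[1],.068],.012)]
def hung(x): return [cyl([x[0],x[1],.018],[x[0],x[1],.093],.027)]
E
python3 - <<'E'
from fit import *
s,t=capture("side"),capture("top")
def go(n,ns,nt,model,z,yaw=False):
    ms,mt=(mask(s,n,ns) if ns else None),(mask(t,n,nt) if nt else None)
    x0=list(ray(t,nt,z)); print(n,"top ray",np.round(x0,3),"side ray",np.round(ray(s,ns,z),3))
    for V in ([(s,ms),(t,mt)],[(s,ms)],[(t,mt)]):
        if all(m is None for _,m in V): print("none");continue
        print(*[np.round(v,4) for v in fit(V,model,x0+([0.2] if yaw else []),[.01,.01]+([-.3] if yaw else []))])
go("beaker",(282,346),(227,263),lying,.06,True)
go("free_stand_seat",(314,248),(342,245),stand,.02)
go("dry_beaker",(316,293),(284,266),hung,.055)
go("used_stand_seat",(316,300),(283,267),hung,.055)
print("thick",ray(t,(414,242),.02),"turq",ray(t,(223,312),.03),"bowl",ray(t,(326,180),.03), "knob",ray(t,(262,316),.02),"finial",ray(t,(335,320),.02))
E
```

```text
beaker top ray [0.516 0.251] side ray [0.518 0.258]
[0.5178 0.2531 0.3756] 0.2566
[0.5189 0.2555 0.4347] 0.0994
[0.5154 0.2504 0.3699] 0.1303
free_stand_seat top ray [ 0.578 -0.08 ] side ray [ 0.582 -0.07 ]
[ 0.5831 -0.0718] 0.1103
[ 0.5831 -0.0718] 0.1103
none
dry_beaker top ray [0.509 0.088] side ray [0.512 0.098]
[0.5125 0.0959] 0.2587
[0.5124 0.1006] 0.1095
[0.5095 0.0942] 0.1171
used_stand_seat top ray [0.506 0.091] side ray [0.505 0.117]
[0.4886 0.1224] 1.5188
[0.4802 0.1555] 0.6998
[0.4849 0.0981] 0.7026
thick [ 0.58809358 -0.29264459] turq [0.37857089 0.26188147] bowl [ 0.77333036 -0.03175976] knob [0.36840848 0.1508723 ] finial [ 0.3584718 -0.0593521]
```

```bash
python3 -m creep '[[87.6,0.18,0.95,0.05,0,0,0],[87.6,0.18,0.95,0.05,0,0,0],[87.6,0.18,0.95,0.05,0,0,0],[87.6,0.18,0.95,0.05,0,0,0],[87.6,0.18,0.95,0.05,0,0,0],[87.6,0.18,0.95,0.05,0,0,0],[87.6,0.18,0.95,0.05,0,0,0],[87.6,0.18,0.95,0.05,0,0,0]]'
python3 -m creep '[[87.6,0.18,0.95,0.05,0,0,0],[87.6,0.18,0.95,0.05,0,0,0],[87.6,0.18,0.95,0.05,0,0,0],[87.6,0.18,0.95,0.05,0,0,0],[87.6,0.18,0.95,0.05,0,0,0],[87.6,0.18,0.95,0.05,0,0,0],[87.6,0.18,0.95,0.05,0,0,0],[87.6,0.18,0.95,0.05,0,0,0]]'
python3 -c "
from plant import r;print(r.get_state()['joints'])"
```

```text
time_s: 1.87
tcp_pos: [0.3307, -0.4162, 0.2367]
eef_rot: [-180.0, 0.0, -154.1]
contact_force: [0.4, -0.1, 0.1]
gripper_width: 0.0879
gripper_force: 0.0
time_s: 2.53
tcp_pos: [0.3667, -0.2262, 0.2469]
eef_rot: [-180.0, 0.0, -154.1]
contact_force: [0.7, -0.5, -0.3]
gripper_width: 0.0879
gripper_force: 0.0
[-5.23074252e+00 -4.22306251e+00 -2.62451856e+01  1.81608995e-03
 -6.79313992e+01 -5.88917034e+01]
```

```bash
python3 -m creep '[[87.6,0.18,0.95,0.05,0,0,0],[87.6,0.18,0.95,0.05,0,0,0],[87.6,0.18,0.95,0.05,0,0,0],[87.6,0.18,0.95,0.05,0,0,0],[87.6,0.18,0.95,0.05,0,0,0],[87.6,0.18,0.95,0.05,0,0,0],[87.6,0.18,0.95,0.05,0,0,0],[87.6,0.18,0.95,0.05,0,0,0]]'
python3 -m creep '[[87.6,0.18,0.95,0.05,0,0,0],[87.6,0.18,0.95,0.05,0,0,0],[87.6,0.18,0.95,0.05,0,0,0],[87.6,0.18,0.95,0.05,0,0,0],[87.6,0.18,0.95,0.05,0,0,0],[87.6,0.18,0.95,0.05,0,0,-1],[87.6,0.18,0.95,0.05,0,0,-1],[87.6,0.18,0.95,0.05,0,0,-1]]'
python3 -m creep '[[87.6,0.18,0.95,0,0,0,0],[87.6,0.18,0.95,0,0,0,0],[87.6,0,0,0,2.79,-6.58,0],[87.6,0,0,0,2.79,-6.58,0],[87.6,0,0,0,2.79,-6.58,0],[87.6,0,0,0,2.79,-6.58,0],[87.6,0,0,0,2.79,-6.58,0],[87.6,0,0,0,2.79,-6.58,0]]'
python3 -m creep '[[87.6,0,0,0,2.79,-6.58,0],[87.6,0,0,0,0,0,0],[87.6,0,0,0,0,0,0]]'
python3 - <<'E'
from plant import r;s=r.get_state();print(s['joints'])
from fit import *
print(Ro.from_euler('xyz',s['eef_rot'],degrees=True).as_matrix().round(3))
p,q=capture("top"),capture("side")
cv2.imwrite("pics/a.png",p["frame"][180:400,150:450,::-1].repeat(2,0).repeat(2,1))
m=mask(p,"free_stand_seat",(342,245)); n=mask(q,"free_stand_seat",(314,248))
for V in ([(p,m)],[(q,n)]): print(fit(V,stand,[.58,-.075],[.01,.01]) if V[0][1] is not None else "none")
E
```

```text
time_s: 3.2
tcp_pos: [0.4027, -0.0361, 0.257]
eef_rot: [-180.0, 0.1, -154.1]
contact_force: [0.3, -0.9, -0.1]
gripper_width: 0.0878
gripper_force: 0.0
time_s: 3.87
tcp_pos: [0.4387, 0.154, 0.2669]
eef_rot: [180.0, 0.0, -157.1]
contact_force: [-0.0, -0.6, 0.5]
gripper_width: 0.0875
gripper_force: 0.0
time_s: 4.53
tcp_pos: [0.4629, 0.2005, 0.2964]
eef_rot: [179.3, 38.7, -157.6]
contact_force: [0.4, 11.0, 6.7]
gripper_width: 0.0873
gripper_force: 0.0
time_s: 4.78
tcp_pos: [0.4778, 0.1947, 0.3278]
eef_rot: [178.9, 42.8, -157.6]
contact_force: [-0.3, -0.1, -1.2]
gripper_width: 0.0877
gripper_force: 0.0
[  49.03763631  -23.09778012  -58.20986732   49.56200198  -22.20725514
 -157.45890579]
[[-0.678 -0.393  0.621]
 [-0.279  0.919  0.277]
 [-0.68   0.014 -0.733]]
(array([ 0.58247785, -0.0789908 ]), np.float64(0.09713592968631624))
(array([ 0.58589619, -0.07536959]), np.float64(0.266326978828077))
```

```bash
python3 -m creep '[[87.6,0.24,0.34,-0.9,0,0,0],[87.6,0.24,0.34,-0.9,0,0,0],[87.6,0.24,0.34,-0.9,0,0,0],[87.6,0.24,0.34,-0.9,0,0,0],[87.6,0.24,0.34,-0.9,0,0,0],[87.6,0.24,0.34,-0.9,0,0,0],[87.6,0.24,0.34,-0.9,0,0,0],[87.6,0,0,0,0,0,0]]'
cat > st.py <<'E'
from fit import *
from plant import r
s=r.get_state();M=Ro.from_euler('xyz',s['eef_rot'],degrees=True).as_matrix()
print(s['joints'].round(1),'tcp',s['tcp_pos'].round(4),'y',M[:,1].round(3),'d',M[:,2].round(3),'G',(s['tcp_pos']-.019*M[:,2]).round(4),'w',s['gripper_width'],s['gripper_force'])
E
python3 st.py
```

```text
time_s: 5.65
tcp_pos: [0.5441, 0.256, 0.2333]
eef_rot: [178.3, 36.2, -156.4]
contact_force: [1.0, -0.8, 0.1]
gripper_width: 0.0872
gripper_force: 0.0
[  30.7   -4.9  -58.2   77.6   -2.6 -173.3] tcp [0.5441 0.256  0.2333] y [-0.416  0.909  0.024] d [ 0.529  0.263 -0.807] G [0.534  0.251  0.2486] w 0.08722585294413482 0.0
```

View pics/a.png

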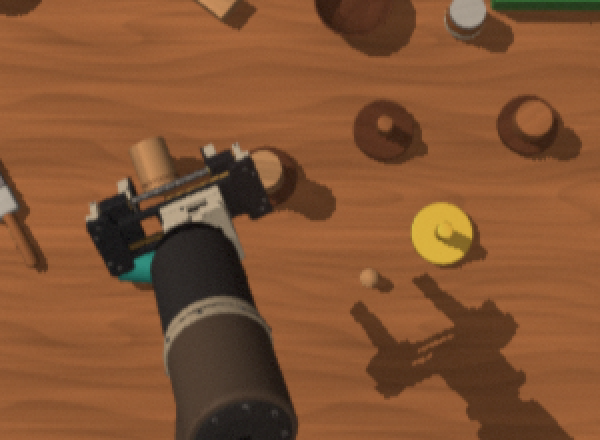

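The crop shows the open gripper tilted just behind the beaker at about (150,165), with the free peg clear at (384,125). Joint 3 is at its limit, so I'll identify the kinematics to pick a feasible tilt.

```bash
cat > kin.py <<'E'
import numpy as np
from scipy.optimize import least_squares
from scipy.spatial.transform import Rotation as Ro
lim=np.array([[-176.03,176.03],[-82.01,121.73],[-58.28,71.71],[-173.87,95.51],[-174.79,-.11],[-173.66,173.66]])
D=[([-47.607,20.546,.682,0,-70.136,-16.507],[.2946,-.6073,.2265],[180,0,-154.115]),
([-5.2307,-4.2231,-26.2452,0,-67.9314,-58.8917],[.3667,-.2262,.2469],[-180,0,-154.1]),
([49.0376,-23.0978,-58.2099,49.562,-22.2073,-157.4589],[.4778,.1947,.3278],[178.9,42.8,-157.6])]
from plant import r
s=r.get_state();D.append((s['joints'],s['tcp_pos'],s['eef_rot']))
def R(ax,d): return Ro.from_euler(ax,d,degrees=True)
def fk(q,P,s4,s6,off):
    a,h,L1,L2,e,lat,L3,e3=P
    A=R('z',q[0]);B=A*R('y',q[1]);C=B*R('y',-q[2]);E=C*R('x',s4*q[3])*R('y',-q[4]);T=E*R('x',s6*q[5]+off)*R('y',90)
    p=A.apply([a,0,h])+B.apply([0,0,L1])+C.apply([L2,lat,e])+E.apply([L3,0,e3])
    return p,T
def cal():
    best=None
    for s4 in(1,-1):
        for s6 in(1,-1):
            for off in(0,90,180,-90):
                f=lambda P:np.concatenate([np.r_[p-np.array(t),(T.inv()*Ro.from_euler('xyz',o,degrees=True)).as_rotvec()*.3] for q,t,o in D for p,T in[fk(q,P,s4,s6,off)]])
                o=least_squares(f,[.05,.3,.4,.4,0,-.2,.3,0])
                if best is None or o.cost<best[0]: best=(o.cost,o.x,s4,s6,off)
    return best
E
python3 - <<'E'
from kin import *
b=cal();print(b)
for q,t,o in D: p,T=fk(q,*b[1:]);print((p-np.array(t)).round(4),((T.inv()*Ro.from_euler('xyz',o,degrees=True)).magnitude()).round(4))
G=np.array([.5083,.2483,.06]);S=np.array([.583,-.0755,.018+.075-.028])
def pose(G,a,psi):
    a,psi=np.radians([a,psi]);d=np.array([np.sin(a)*np.cos(psi),np.sin(a)*np.sin(psi),-np.cos(a)])
    y=np.array([-np.sin(psi),np.cos(psi),0]);x=np.cross(y,d)
    return G+.019*d,Ro.from_matrix(np.c_[x,y,d])
def ik(G,a,psi,flip=0):
    t,Rt=pose(G,a,psi); 
    if flip: Rt=Rt*R('z',180)
    best=None;rng=np.random.default_rng(0)
    for k in range(14):
        q0=rng.uniform(lim[:,0],lim[:,1])
        if k<4: q0=np.array([30,20,-30+20*k,0,-60,-100])
        f=lambda q:np.r_[(lambda p,T:np.r_[p-t,(T.inv()*Rt).as_rotvec()*.3])(*fk(q,*b[1:]))]
        o=least_squares(f,q0,bounds=(lim[:,0],lim[:,1]),x_scale=50)
        if best is None or o.cost<best[0]: best=(o.cost,o.x)
        if best[0]<1e-8:break
    return best[0],best[1].round(0)
for a in(0,10,20,30,40,50): print("grasp",a,*ik(G,a,23),*ik(G,a,23,1))
for a in(-90,-80,-70,-60,-50,-40):
    for psi in(-7,9): print("place",a,psi,*ik(S,a,psi),*ik(S,a,psi,1))
E
```

```text
(np.float64(7.224511605579659e-05), array([ 0.06384165, -0.04007462,  0.64409908,  0.13517658,  0.22243152,
       -0.1924926 ,  0.50561014,  0.15641867]), -1, -1, -90)Traceback (most recent call last):
  File "<stdin>", line 3, in <module>
AttributeError: 'float' object has no attribute 'round'
```

```bash
cat > log.py <<'E'
import json
from plant import r
s=r.get_state();open("log.jsonl","a").write(json.dumps([list(map(float,s[k])) for k in("joints","tcp_pos","eef_rot")])+"\n")
print(s['joints'].round(1))
E
python3 log.py
python3 -m creep '[[87.6,-0.5,0,0.5,-2.79,6.58,0],[87.6,-0.5,0,0.5,-2.79,6.58,0],[87.6,0,0,0,0,0,0]]'; python3 log.py
python3 -m creep '[[87.6,0,0,0.5,-2.79,6.58,0],[87.6,0,0,0.5,-2.79,6.58,0],[87.6,0,0,0,0,0,0]]'; python3 log.py
python3 -m creep '[[87.6,0.5,0.2,0,-2.79,6.58,0],[87.6,0.5,0.2,0,-2.79,6.58,2],[87.6,0,0,0,0,0,0]]'; python3 log.py
python3 -m creep '[[87.6,0.9,0.2,0,-2.79,6.58,0],[87.6,0.9,0.2,0,-2.79,6.58,0],[87.6,0.9,0.2,0,-2.79,6.58,0],[87.6,0,0,0,0,0,0]]'; python3 log.py
```

```text
[  30.7   -4.9  -58.2   77.6   -2.6 -173.3]
time_s: 5.9
tcp_pos: [0.5842, 0.2338, 0.2758]
eef_rot: [-179.2, 37.7, -158.3]
contact_force: [-0.1, 2.7, 0.8]
gripper_width: 0.0878
gripper_force: 0.0
[  38.8   -5.   -50.8   54.8  -13.6 -157.7]
time_s: 6.15
tcp_pos: [0.6077, 0.2188, 0.3011]
eef_rot: [-176.8, 33.7, -158.7]
contact_force: [2.0, 3.4, 1.9]
gripper_width: 0.0875
gripper_force: 0.0
[  43.2   -3.1  -38.9   34.   -27.6 -139.6]
time_s: 6.4
tcp_pos: [0.6363, 0.2251, 0.3042]
eef_rot: [-175.6, 22.8, -156.7]
contact_force: [2.3, 0.9, 3.3]
gripper_width: 0.0878
gripper_force: 0.0
[  42.     4.9  -19.9   15.9  -46.  -118.7]
time_s: 6.73
tcp_pos: [0.7003, 0.2353, 0.292]
eef_rot: [-175.0, 2.9, -157.3]
contact_force: [-1.1, 0.9, -6.8]
gripper_width: 0.0876
gripper_force: 0.0
[  36.5   23.1   10.3    5.7  -75.7 -105.3]
```

```bash
cat > kin2.py <<'E'
import json
from kin import R,lim,D as D0,np,least_squares,Ro
D=D0[:3]+[tuple(json.loads(l)) for l in open("log.jsonl")]
def fk(q,P,s4,s6,off):
    a,h,L1,L2,e,lat,L3,e3,l2=P
    A=R('z',q[0]);B=A*R('y',q[1]);C=B*R('y',-q[2]);W=C*R('x',s4*q[3]);E=W*R('y',-q[4]);T=E*R('x',s6*q[5]+off)*R('y',90)
    return A.apply([a,0,h])+B.apply([0,0,L1])+C.apply([L2,lat,e])+E.apply([L3,l2,e3]),T
def cal():
    best=None
    for s4 in(1,-1):
        for s6 in(1,-1):
            for off in(0,90,180,-90):
                f=lambda P:np.concatenate([np.r_[p-np.array(t),(T.inv()*Ro.from_euler('xyz',o,degrees=True)).as_rotvec()*.3] for q,t,o in D for p,T in[fk(q,P,s4,s6,off)]]+[1e-4*P])
                o=least_squares(f,[.0,.3,.4,.4,0,-.1,.3,0,-.1])
                if best is None or o.cost<best[0]: best=(o.cost,o.x,s4,s6,off)
    return best
def pose(G,a,psi):
    a,psi=np.radians([a,psi]);d=np.array([np.sin(a)*np.cos(psi),np.sin(a)*np.sin(psi),-np.cos(a)])
    y=np.array([-np.sin(psi),np.cos(psi),0]);x=np.cross(y,d)
    return G+.019*d,Ro.from_matrix(np.c_[x,y,d])
def ik(b,G,a,psi,flip=0):
    t,Rt=pose(G,a,psi)
    if flip: Rt=Rt*R('z',180)
    best=None;rng=np.random.default_rng(0)
    f=lambda q:(lambda p,T:np.r_[p-t,(T.inv()*Rt).as_rotvec()*.3])(*fk(q,*b[1:]))
    for k in range(10):
        q0=np.array([[30,20,-30,0,-60,-100],[0,40,0,0,-90,-80],[30,0,-50,60,-20,-160],[0,40,0,0,-130,80]][k]) if k<4 else rng.uniform(lim[:,0],lim[:,1])
        o=least_squares(f,q0,bounds=(lim[:,0],lim[:,1]),x_scale=50)
        if best is None or o.cost<best[0]: best=(o.cost,o.x)
        if best[0]<1e-7:break
    return float('%.1e'%best[0]),best[1].round(0).astype(int).tolist()
E
cat > feas.py <<'E'
from kin2 import *
b=cal();print(b[0],b[1].round(4),b[2:])
for q,t,o in D: p,T=fk(q,*b[1:]);print((p-np.array(t)).round(4),round(float((T.inv()*Ro.from_euler('xyz',o,degrees=True)).magnitude()),4))
G=np.array([.5083,.2483,.06]);S=np.array([.583,-.0755,.065])
for a in(0,10,20,30,40): print("grasp",a,*ik(b,G,a,23))
for a in(-90,-80,-70,-60,-50):
    for psi in(-7,12): print("place",a,psi,*ik(b,S,a,psi))
E
timeout 500 python3 feas.py
```

```text
7.537788856580691e-08 [ 0.000e+00  1.989e-01  6.015e-01  4.636e-01 -1.000e-04  0.000e+00
  3.780e-01  0.000e+00 -1.918e-01] (-1, -1, -90)
[0. 0. 0.] 0.0
[ 0. -0. -0.] 0.0009
[-0. -0.  0.] 0.0008
[-0.  0.  0.] 0.0
[ 0. -0. -0.] 0.0
[ 0. -0. -0.] 0.0
[ 0. -0. -0.] 0.0
[ 0. -0. -0.] 0.0
grasp 0 1.7e-27 [46, 21, -26, 0, -43, -113]
grasp 10 3.3e-19 [48, 17, -38, 10, -26, -124]
grasp 20 6.6e-05 [35, 13, -58, 68, -4, -170]
grasp 30 0.00085 [8, 14, -47, -174, -1, 97]
grasp 40 0.00013 [16, 14, -35, -114, -4, 29]
place -90 -7 4e-25 [4, 73, 40, -19, -145, -106]
place -90 12 1.2e-16 [12, 73, 30, 0, -137, -90]
place -80 -7 3.1e-19 [4, 68, 36, -16, -136, -104]
place -80 12 6.6e-22 [12, 68, 27, 0, -129, -90]
place -70 -7 3.1e-26 [4, 63, 31, -13, -127, -102]
place -70 12 1.9e-26 [12, 62, 23, 0, -121, -90]
place -60 -7 2.4e-19 [5, 57, 25, -11, -117, -101]
place -60 12 2.9e-18 [12, 56, 18, 0, -112, -90]
place -50 -7 2.5e-19 [5, 51, 19, -10, -106, -101]
place -50 12 3e-20 [12, 51, 13, 0, -102, -90]
```

```bash
cat > plan.py <<'E'
import sys
from kin2 import *
from plant import r
def plan(G,a,psi,n):
    s=r.get_state();t,Rt=pose(np.array(G),a,psi);Rc=Ro.from_euler('xyz',s['eef_rot'],degrees=True)
    rv=min([(Rt*R('z',f)*Rc.inv()).as_rotvec(degrees=True) for f in(0,180)],key=np.linalg.norm)
    d=(t-s['tcp_pos'])/.025
    print('shift',d.round(2),'rot',rv.round(2),'|',np.linalg.norm(rv).round(1),'per row n=%d'%n,(d/n).round(3),(rv/n).round(2))
if __name__=="__main__": plan(*[eval(x) for x in sys.argv[1:]])
E
python3 - <<'E'
from kin2 import *
from plan import plan
b=cal();b=b
for a in(8,10,12,14,16,18):
    print(a,[ik(b,np.array([.5027,.2464,z]),a,23) for z in(.06,.12,.18)])
for a,z in((-78,.073),(-78,.17),(-78,.24),(-30,.24),(-60,.24)):
    print('place',a,z,[ik(b,np.array([.583,-.0755,z]),a,psi) for psi in(0,12,23)])
plan([.5027,.2464,.17],12,23,10)
E
```

```text
8 [(1.1e-23, [48, 17, -36, 7, -30, -121]), (1.3e-18, [48, 12, -32, 5, -39, -119]), (3.1e-24, [48, 8, -27, 5, -47, -118])]
10 [(1.6e-18, [49, 16, -39, 10, -26, -124]), (2.2e-27, [49, 11, -34, 8, -35, -122]), (1.3e-20, [49, 7, -30, 6, -44, -120])]
12 [(1.1e-23, [49, 16, -42, 14, -22, -129]), (3.4e-22, [49, 10, -37, 10, -32, -125]), (1.6e-17, [50, 6, -32, 8, -41, -122])]
14 [(1.5e-27, [49, 15, -46, 21, -18, -135]), (1.3e-17, [50, 10, -40, 13, -29, -128]), (7.3e-26, [50, 5, -34, 10, -38, -125])]
16 [(5.2e-19, [47, 14, -52, 33, -12, -146]), (2.7e-23, [50, 9, -43, 17, -25, -132]), (3.9e-21, [51, 4, -37, 13, -35, -127])]
18 [(5.3e-06, [38, 13, -58, 63, -5, -167]), (8.6e-30, [50, 8, -47, 23, -21, -138]), (6.2e-30, [51, 3, -40, 16, -32, -131])]
place -78 0.073 [(7.4e-21, [7, 67, 32, -9, -133, -98]), (4.8e-23, [12, 66, 26, 0, -128, -90]), (1.1e-26, [16, 64, 19, 8, -122, -84])]
place -78 0.17 [(2.4e-19, [7, 61, 33, -11, -140, -100]), (8.8e-22, [12, 60, 26, 0, -134, -90]), (1e-25, [16, 58, 19, 9, -128, -83])]
place -78 0.24 [(1.9e-17, [7, 57, 35, -12, -145, -101]), (2.1e-20, [12, 56, 27, 0, -139, -90]), (9.9e-25, [16, 54, 20, 10, -133, -82])]
place -30 0.24 [(4e-16, [9, 31, 12, -4, -101, -98]), (1e-16, [12, 30, 9, 0, -99, -90]), (1.2e-17, [14, 29, 5, 4, -96, -82])]
place -60 0.24 [(1.8e-28, [7, 48, 29, -8, -130, -99]), (7.4e-17, [12, 47, 23, 0, -126, -90]), (2.4e-19, [16, 46, 17, 7, -121, -82])]
shift [-7.76  0.51 -5.62] rot [ 8.13 -6.49  0.98] | 10.5 per row n=10 [-0.776  0.051 -0.562] [ 0.81 -0.65  0.1 ]
```

```bash
python3 -m creep '[[87.6,-0.97,0.06,-0.5,1,-0.8,0.12],[87.6,-0.97,0.06,-0.5,1,-0.8,0.12],[87.6,-0.97,0.06,-0.5,1,-0.8,0.12],[87.6,-0.97,0.06,-0.5,1,-0.8,0.12],[87.6,-0.97,0.06,-0.5,1,-0.8,0.12],[87.6,-0.97,0.06,-0.5,1,-0.8,0.12],[87.6,-0.97,0.06,-0.5,1,-0.8,0.12],[87.6,-0.97,0.06,-0.5,1,-0.8,0.12]]'
python3 -m creep '[[87.6,0,0,-0.7,0,0,0],[87.6,0,0,-0.7,0,0,0],[87.6,0,0,0,0,0,0]]'
python3 st.py; python3 plan.py '[.5027,.2464,.06]' 12 23 6
python3 - <<'E'
from fit import *
p=capture("side");q=capture("top")
cv2.imwrite("pics/b.png",p["frame"][220:420,180:430,::-1].repeat(3,0).repeat(3,1))
for c,n in((p,(282,346)),(q,(227,263))):
    m=mask(c,"beaker",n)
    print(None if m is None else fit([(c,m)],lying,[.517,.252,.38],[.01,.01,.1]))
E
```

```text
time_s: 7.4
tcp_pos: [0.498, 0.2443, 0.2008]
eef_rot: [179.7, 13.0, -157.0]
contact_force: [-0.6, -0.4, 0.3]
gripper_width: 0.0875
gripper_force: 0.0
time_s: 7.65
tcp_pos: [0.4969, 0.2432, 0.1635]
eef_rot: [179.8, 12.6, -156.9]
contact_force: [-0.4, 0.1, -0.0]
gripper_width: 0.0876
gripper_force: 0.0
[  50.2    4.8  -33.7    8.6  -40.5 -123.1] tcp [0.4969 0.2432 0.1635] y [-0.393  0.92   0.003] d [ 0.2    0.088 -0.976] G [0.4931 0.2415 0.182 ] w 0.08759307599716619 0.0
shift [ 0.38  0.19 -4.88] rot [-0.39  0.52 -0.13] | 0.7 per row n=6 [ 0.063  0.032 -0.814] [-0.07  0.09 -0.02]
(array([0.51931975, 0.25452163, 0.38424362]), np.float64(0.037077868437134454))
None
```

View pics/b.png

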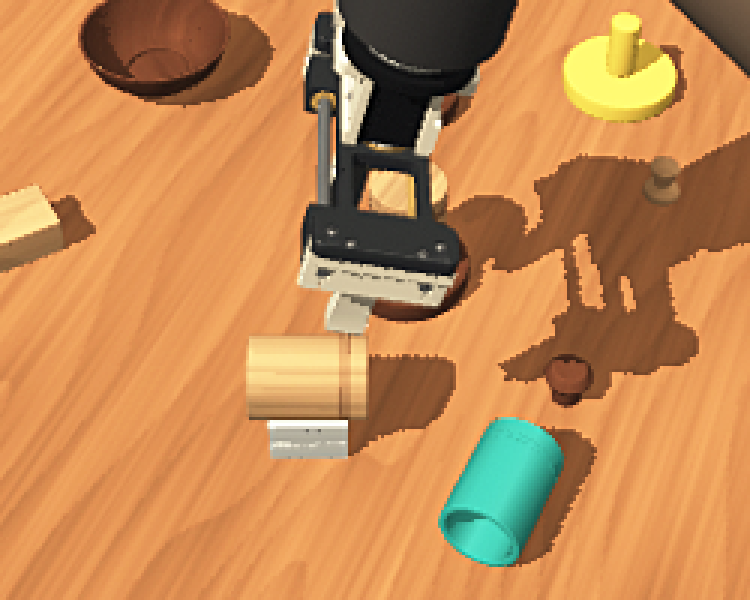

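The crop shows the gripper over the closed end of the beaker, which is at about (308,377). The fingers straddle it and the dry beaker is clear. I'm lowering and gripping.

```bash
python3 -m creep '[[87.6,0.064,0.036,-0.81,0,0,-0.1],[87.6,0.064,0.036,-0.81,0,0,-0.1],[87.6,0.064,0.036,-0.81,0,0,-0.1],[87.6,0.064,0.036,-0.81,0,0,-0.1],[87.6,0.064,0.036,-0.81,0,0,-0.1],[87.6,0.064,0.036,-0.81,0,0,-0.1],[87.6,0,0,0,0,0,0]]'
python3 st.py
python3 -m creep '[[60,0,0,0,0,0,0],[60,0,0,0,0,0,0],[60,0,0,0,0,0,0],[60,0,0,0,0,0,0]]' 35; python3 st.py
```

```text
time_s: 8.43
tcp_pos: [0.5075, 0.2491, 0.0425]
eef_rot: [179.8, 12.6, -157.5]
contact_force: [-0.6, -0.3, -0.7]
gripper_width: 0.0878
gripper_force: 0.0
[  49.1   15.3  -42.9   15.2  -21.1 -130.3] tcp [0.5075 0.2491 0.0425] y [-0.383  0.924  0.004] d [ 0.2    0.087 -0.976] G [0.5037 0.2475 0.061 ] w 0.08779233167364756 0.0
time_s: 8.77
tcp_pos: [0.5088, 0.2511, 0.0469]
eef_rot: [179.6, 12.9, -157.5]
contact_force: [0.8, 0.0, 0.9]
gripper_width: 0.0667
gripper_force: 0.0
[  49.2   15.   -42.6   15.1  -21.3 -130.2] tcp [0.5088 0.2511 0.0469] y [-0.384  0.923  0.007] d [ 0.204  0.092 -0.975] G [0.5049 0.2493 0.0654] w 0.06670977391551074 0.0
```

```bash
python3 -m creep '[[58,-0.04,-0.06,-0.18,0,0,0],[57,0,0,0,0,0,0],[56,0,0,0,0,0,0]]' 35; python3 -m creep '[[50,0,0,0,0,0,0],[50,0,0,0,0,0,0],[50,0,0,0,0,0,0]]' 35;python3 st.py
```

```text
time_s: 9.02
tcp_pos: [0.5072, 0.2497, 0.0413]
eef_rot: [179.6, 12.9, -157.5]
contact_force: [-3.9, 4.7, 1.3]
gripper_width: 0.0569
gripper_force: 2.7
time_s: 9.27
tcp_pos: [0.5074, 0.2503, 0.0416]
eef_rot: [179.6, 12.9, -157.4]
contact_force: [-5.6, 4.8, 3.8]
gripper_width: 0.0537
gripper_force: 35.0
[  49.1   15.3  -43.3   15.7  -20.3 -130.7] tcp [0.5074 0.2503 0.0416] y [-0.385  0.923  0.007] d [ 0.204  0.093 -0.975] G [0.5035 0.2486 0.0601] w 0.05373742833235425 34.993013609200716
```

```bash
python3 -m creep '[[50,0,0,0.4,0,0,0],[50,0,0,0.8,0,0,0],[50,0,0,1,0,0,0],[50,0,0,1,0,0,0],[50,0,0,1,0,0,0],[50,0,0,1,0,0,0],[50,0,0,1,0,0,0],[50,0.5,-0.5,1,0,0,0]]'; python3 st.py; python3 plan.py '[.583,-.0755,.25]' -77 21 14
```

```text
time_s: 9.93
tcp_pos: [0.5182, 0.2367, 0.2222]
eef_rot: [179.6, 12.8, -157.4]
contact_force: [1.3, 0.1, -1.6]
gripper_width: 0.0537
gripper_force: 35.0
[  47.7    3.1  -26.4    6.7  -48.9 -119. ] tcp [0.5182 0.2367 0.2222] y [-0.385  0.923  0.006] d [ 0.202  0.091 -0.975] G [0.5144 0.235  0.2407] w 0.05365667496423268 34.99704206362367
shift [  1.9  -12.76   0.94] rot [-33.65  83.25  -1.03] | 89.8 per row n=14 [ 0.136 -0.911  0.067] [-2.4   5.95 -0.07]
```

```bash
python3 -m creep '[[50,0.12,-0.8,0.2,-2.1,5.2,-0.06],[50,0.12,-0.8,0.2,-2.1,5.2,-0.06],[50,0.12,-0.8,0.2,-2.1,5.2,-0.06],[50,0.12,-0.8,0.2,-2.1,5.2,-0.06],[50,0.12,-0.8,0.2,-2.1,5.2,-0.06],[50,0.12,-0.8,0.2,-2.1,5.2,-0.06],[50,0.12,-0.8,0.2,-2.1,5.2,-0.06],[50,0.12,-0.8,0.2,-2.1,5.2,-0.06]]'; python3 st.py
python3 -m creep '[[50,0.12,-0.8,0,-2.1,5.2,-0.06],[50,0.12,-0.8,0,-2.1,5.2,-0.06],[50,0.12,-0.8,0,-2.1,5.2,-0.06],[50,0.12,-0.8,0,-2.1,5.2,-0.06],[50,0.12,-0.8,0,-2.1,5.2,-0.06],[50,0.12,-0.8,0,-2.1,5.2,-0.06],[50,0.12,-0.8,0,-2.1,5.2,-0.06],[50,0.12,-0.8,0,-2.1,5.2,-0.06]]';python3 st.py; python3 plan.py '[.583,-.0755,.20]' -77.2 21 4
```

```text
time_s: 10.6
tcp_pos: [0.5439, 0.0754, 0.2615]
eef_rot: [179.4, -32.3, -158.0]
contact_force: [0.3, 0.6, -0.5]
gripper_width: 0.0539
gripper_force: 35.0
[  26.2   28.1   10.6   -2.9 -104.7  -94.3] tcp [0.5439 0.0754 0.2615] y [-0.37   0.929  0.009] d [-0.499 -0.191 -0.845] G [0.5534 0.079  0.2775] w 0.05387545978556214 34.99576197937131
time_s: 11.27
tcp_pos: [0.568, -0.0844, 0.2603]
eef_rot: [-180.0, -77.2, -159.0]
contact_force: [0.1, -0.3, -1.0]
gripper_width: 0.0538
gripper_force: 35.0
[  15.    53.2   22.1    8.5 -135.8  -82.6] tcp [ 0.568  -0.0844  0.2603] y [-0.359  0.933 -0.   ] d [-0.91  -0.35  -0.221] G [ 0.5853 -0.0777  0.2645] w 0.05383560846671009 34.99590989202261
shift [-0.09  0.09 -2.58] rot [ 0.01 -0.   -0.05] | 0.0 per row n=4 [-0.023  0.022 -0.645] [ 0.   -0.   -0.01]
```

```bash
python3 -m creep '[[50,-0.02,0.02,-0.645,0,0,0],[50,-0.02,0.02,-0.645,0,0,0],[50,-0.02,0.02,-0.645,0,0,0],[50,-0.02,0.02,-0.645,0,0,0],[50,0,0,0,0,0,0],[50,0,0,0,0,0,0]]'; python3 st.py
python3 - <<'E'
from fit import *
from plant import r,search_frame
p=capture("side");q=capture("top")
s=r.get_state();M=Ro.from_euler('xyz',s['eef_rot'],degrees=True).as_matrix();G=s['tcp_pos']-.019*M[:,2]
a=proj(p,[G,G-[0,0,.053],G+[0,0,.022],[.5831,-.0718,.018]]);print(a.round(1))
print([(round(d["conf"],2),np.round(d["bbox"])) for d in search_frame(p,"beaker")],[(round(d["conf"],2),np.round(d["bbox"])) for d in search_frame(p,"free_stand_seat")])
f=np.hstack([p["frame"][130:290,220:420],q["frame"][170:330,270:470]])
cv2.imwrite("pics/c.png",f[:,:,::-1].repeat(2,0).repeat(2,1))
E
```

```text
time_s: 11.77
tcp_pos: [0.5655, -0.081, 0.1963]
eef_rot: [-179.9, -76.9, -159.0]
contact_force: [0.3, 0.9, 0.7]
gripper_width: 0.0536
gripper_force: 35.0
[  15.3   56.2   20.4    7.5 -130.8  -83.8] tcp [ 0.5655 -0.081   0.1963] y [-0.36   0.933 -0.   ] d [-0.909 -0.351 -0.226] G [ 0.5828 -0.0743  0.2006] w 0.053550962564855455 34.99531768262386
[[316.  183.1]
 [315.5 202.8]
 [316.2 174.6]
 [314.  248.2]]
[(0.71, array([324., 357., 368., 408.])), (0.62, array([303., 199., 328., 210.]))] [(0.96, array([369., 237., 405., 261.])), (0.59, array([294., 229., 333., 264.]))]
```

View pics/c.png

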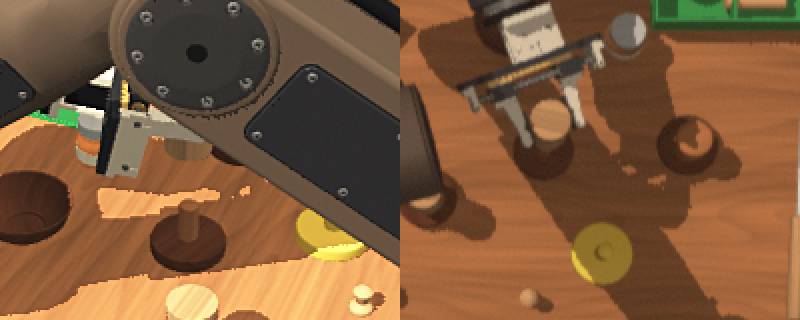

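The left half shows the beaker's mouth at side (315,205), directly above the free peg at (314,235). In the right half it hangs upright at top (345,230) over the dark foot. I'll check the offset numerically from the top view.

Run:
```python
from fit import *
q=capture("top");p=capture("side")
print(proj(q,[[.5828,-.0743,.2226],[.5828,-.0743,.1476]]).round(1), proj(q,[[.583,-.0745,.018]]).round(1))
for n in("beaker","dry_beaker"):
    m=mask(q,n,(345,235))
    if m is None: continue
    ys,xs=np.where(m>0);print(n,xs.min(),xs.max(),ys.min(),ys.max())
    print(fit([(q,m)],lambda x:[cyl([x[0],x[1],.1476],[x[0],x[1],.2226],.027)],[.583,-.074],[.01,.01]))
m=mask(q,"free_stand_seat",(342,250))
if m is not None: ys,xs=np.where(m>0);print("st",xs.min(),xs.max(),ys.min(),ys.max())
```

```text
[[343.6 229.6]
 [342.2 235.1]] [[340.1 243.3]]
beaker 335 354 220 243
(array([ 0.58220488, -0.07656016]), np.float64(0.24290364583333335))
st 326 356 238 259
```

```bash
python3 -m creep '[[50,0,0,-0.6,0,0,0],[50,0,0,-0.6,0,0,0],[50,0,0,-0.6,0,0,0],[50,0,0,-0.6,0,0,0],[50,0,0,-0.6,0,0,0],[50,0,0,-0.4,0,0,0],[50,0,0,-0.4,0,0,0],[50,0,0,0,0,0,0]]'; python3 st.py
python3 -m creep '[[50,0,0,-0.2,0,0,0],[50,0,0,-0.2,0,0,0],[50,0,0,-0.1,0,0,0],[50,0,0,0,0,0,0]]'; python3 st.py
```

```text
time_s: 12.88
tcp_pos: [0.5648, -0.0818, 0.0988]
eef_rot: [179.9, -77.1, -158.9]
contact_force: [-0.9, -0.5, -1.6]
gripper_width: 0.054
gripper_force: 35.0
[  15.3   62.3   19.8    6.8 -124.4  -84.8] tcp [ 0.5648 -0.0818  0.0988] y [-0.359  0.933  0.   ] d [-0.91  -0.35  -0.223] G [ 0.582  -0.0751  0.103 ] w 0.053954911526261466 34.99540328979492
time_s: 13.22
tcp_pos: [0.5654, -0.0817, 0.0886]
eef_rot: [-179.9, -76.9, -159.0]
contact_force: [0.0, -0.5, -1.0]
gripper_width: 0.0541
gripper_force: 35.0
[  15.3   62.9   20.     6.8 -123.8  -84.9] tcp [ 0.5654 -0.0817  0.0886] y [-0.359  0.933 -0.   ] d [-0.909 -0.35  -0.226] G [ 0.5827 -0.0751  0.0929] w 0.05407167168318791 34.99549610540271
```

```bash
python3 -m creep '[[50,0,0,-0.2,0,0,0],[50,0,0,-0.2,0,0,0],[50,0,0,-0.2,0,0,0],[50,0,0,0,0,0,0]]'; python3 -m creep '[[50,0,0,-0.08,0,0,0],[50,0,0,-0.08,0,0,0],[50,0,0,0,0,0,0]]'; python3 st.py;  python3 -m creep '[[50,0,0,-0.06,0,0,0],[50,0,0,0,0,0,0]]'
```

```text
time_s: 13.55
tcp_pos: [0.565, -0.0817, 0.0727]
eef_rot: [180.0, -77.0, -159.0]
contact_force: [-0.8, -0.8, -0.8]
gripper_width: 0.0538
gripper_force: 35.0
time_s: 13.8
tcp_pos: [0.5654, -0.0817, 0.0695]
eef_rot: [-179.9, -77.0, -159.0]
contact_force: [-0.7, 0.5, -1.3]
gripper_width: 0.0541
gripper_force: 35.0
[  15.3   64.2   20.1    6.7 -122.7  -85.1] tcp [ 0.5654 -0.0817  0.0695] y [-0.359  0.933 -0.   ] d [-0.909 -0.35  -0.226] G [ 0.5827 -0.0751  0.0737] w 0.054100125580197535 34.99550325796008
time_s: 13.97
tcp_pos: [0.5655, -0.0817, 0.0682]
eef_rot: [-179.9, -76.9, -159.1]
contact_force: [0.6, 0.7, -1.3]
gripper_width: 0.054
gripper_force: 35.0
```

```bash
for i in 1; do python3 -m creep '[[50,0,0,-0.06,0,0,0],[50,0,0,0,0,0,0]]'; done;  python3 -m creep '[[50,0,0,-0.06,0,0,0],[50,0,0,0,0,0,0]]'; python3 -m creep '[[50,0,0,-0.06,0,0,0],[50,0,0,0,0,0,0]]'
```

```text
time_s: 14.13
tcp_pos: [0.5655, -0.0817, 0.0667]
eef_rot: [-179.9, -76.9, -159.1]
contact_force: [-0.7, -0.5, -1.6]
gripper_width: 0.0543
gripper_force: 35.0
time_s: 14.3
tcp_pos: [0.5656, -0.0818, 0.0656]
eef_rot: [-179.8, -77.0, -159.1]
contact_force: [1.1, 0.0, 0.9]
gripper_width: 0.0537
gripper_force: 35.0
time_s: 14.47
tcp_pos: [0.5657, -0.0818, 0.0655]
eef_rot: [-179.7, -77.0, -159.2]
contact_force: [1.2, 1.9, 8.0]
gripper_width: 0.0538
gripper_force: 35.0
```

Contact at 8 N at the expected height, so the rim is on the foot. Releasing.

```bash
python3 -m creep '[[56,0,0,0,0,0,0],[60,0,0,0,0,0,0],[70,0,0,0,0,0,0],[87.6,0,0,0,0,0,0],[87.6,0,0,0,0,0,0],[87.6,0,0,0,0,0,0],[87.6,0,0,0,0,0,0]]'
python3 - <<'E'
from fit import *
p=capture("side");q=capture("top")
f=np.hstack([p["frame"][160:320,220:420],q["frame"][170:330,270:470]])
cv2.imwrite("pics/d.png",f[:,:,::-1].repeat(2,0).repeat(2,1))
E
```

```text
time_s: 15.05
tcp_pos: [0.5655, -0.0817, 0.0637]
eef_rot: [-179.9, -76.9, -159.0]
contact_force: [-0.2, 0.5, -0.3]
gripper_width: 0.0856
gripper_force: 0.0
```

View pics/d.png

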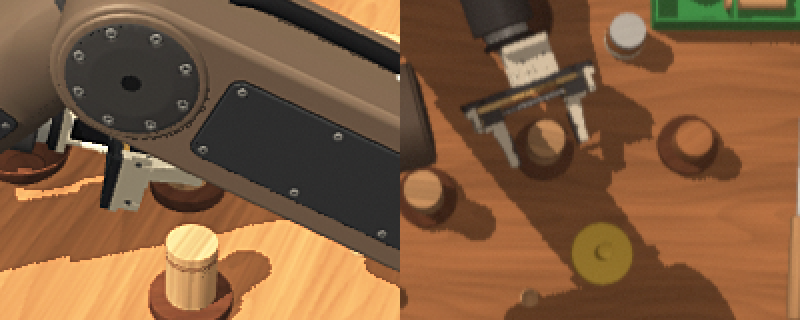

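The fingers are open around the beaker, which stands on its peg at top (343,240), and the dry beaker is untouched at top (282,265). Now I'm backing off along the tool axis.

```bash
python3 -m creep '[[87.6,0.45,0.18,0.15,0,0,0],[87.6,0.7,0.27,0.25,0,0,0],[87.6,0.7,0.27,0.25,0,0,0],[87.6,0.7,0.27,0.3,0,0,0],[87.6,0.7,0.27,0.5,0,0,0],[87.6,0.5,0.2,0.8,0,0,0],[87.6,0,0,1,0,0,0],[87.6,0,0,1,0,0,0]]'
python3 -m creep '[[87.6,0,0,1,0,0,0],[87.6,0,0,1,0,0,0],[87.6,0,0,1,0,0,0],[87.6,0,0,1,0,0,0],[87.6,0,0,0,0,0,0],[87.6,0,0,0,0,0,0]]'
python3 - <<'E'
from fit import *
p=capture("side");q=capture("top")
for c,n in((p,(314,238)),(q,(343,240))):
    for k in("beaker","dry_beaker"):
        m=mask(c,k,n)
        if m is not None: print(k,fit([(c,m)],hung,[.583,-.075],[.01,.01]))
f=np.hstack([p["frame"][180:340,220:420],q["frame"][170:330,270:470]])
cv2.imwrite("pics/e.png",f[:,:,::-1].repeat(2,0).repeat(2,1))
E
```

```text
time_s: 15.82
tcp_pos: [0.6593, -0.045, 0.1698]
eef_rot: [-180.0, -77.0, -159.0]
contact_force: [0.0, -0.2, 0.4]
gripper_width: 0.0872
gripper_force: 0.0
time_s: 16.32
tcp_pos: [0.6591, -0.0454, 0.2728]
eef_rot: [-179.7, -76.7, -159.2]
contact_force: [0.7, 0.7, 1.0]
gripper_width: 0.0871
gripper_force: 0.0
beaker (array([ 0.58823395, -0.07550471]), np.float64(0.6957570302183689))
beaker (array([ 0.58252354, -0.07832474]), np.float64(0.1520281122543341))
```

View pics/e.png

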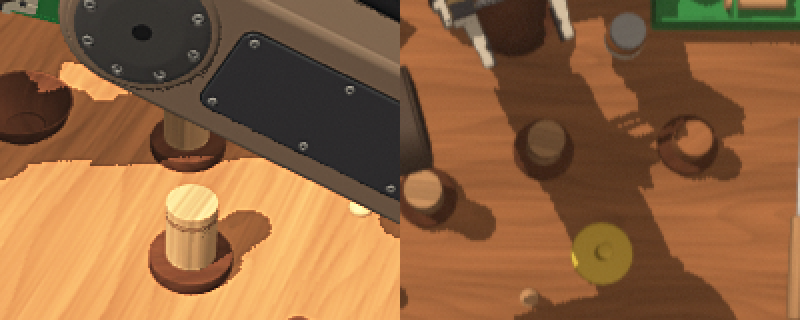

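The beaker stands mouth down on the foot at top (343,241), fitted at (0.5825, -0.078) against the stand at (0.5825, -0.079). The arm is clear and everything else is in place.

```bash
python3 -c "
from plant import close_job;print(close_job())"
```

```text
the job is handed in; nothing more can be done
None
```

The beaker is mouth down over the free slim peg with its rim on the foot, it has been released, the arm is clear, and the job is handed in; no verdict came back.

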